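Load the sweet crusher and hold its paddle at the third click

ROBOT

A 7-joint arm with a two-finger parallel gripper is mounted at the origin on a cart in front of the work surface, level with it; the furniture and walls round the work are solid. World frame = base frame: x ahead of the robot, y to its left, z up, the work surface at z = 0. Lengths are in m, angles in rad, forces in N, time in s.
With the tool pointing down it reaches from about 0.4 to 0.85 m from the base axis. Payload 10.4 kg.
Tool frame: the origin (TCP) lies on the mounting face of the last link; the fingertips stand 173 mm ahead of it and the grasp point (between the pads) lies 155 mm ahead of it (manip.tip_extent is the distance from the TCP to the fingertips, in m); z points along the fingers, y is the line along which they close (so a half turn about z gives the same grasp; the last joint's range is limited). The gripper opens to 85 mm and grips with 20 to 120 N. Pads are 22 mm wide; open, the fingers measure 114 mm over their backs; the gripper's body (76 mm by 85 mm) begins 54 mm behind the grasp point. The pads swing forward as they close: fully open they stand 13 mm farther back than shut.
Start: joints at [-1.249, 0.332, -0.065, 1.46, 0.022, 1.35, -0.088], TCP at [0.211, 0.588, 0.405] pointing down, gripper open.
Joint ranges: [-2.6, 2.6], [-0.5, 2.12], [-1.47, 1.34], [0.16, 2.42], [-1.27, 4.41], [0.06, 2.06], [-2.6, 2.6]. Speed limits (rad/s): [2.22, 2.22, 2.79, 2.79, 3.14, 3.14, 3.14].

INTERFACE

Orientations are given as a unit quaternion [x, y, z, w].
In Python, from workcell import manip gives the robot as it stands.
- The arm moves only by the tool move_arm, never from a script. Its argument "plan" is one flat list of numbers, 7 for each row, row after row: the turn, a rotation vector about the tool's x, y, z in rad, then the shift along the tool's x, y, z in m, then the finger opening in m, from 0 to 0.0854. In form: [ax, ay, az, dx, dy, dz, gripper, ax, ay, az, dx, dy, dz, gripper, ...]. A call has 1 to 12 rows; each row is the pose to reach, as a shift and turn from the pose commanded when the call began, along the tool's axes at that moment; what a row does not reach only later rows make up. A row lasts 1/8 s, in which the tool goes at most 62.5 mm and 10.7 degrees, less where a joint would pass 70% of its speed; a pose out of reach is approached as far as the arm can. A call with a gripper value outside its range is refused whole. The fingers move at their own pace and stop on an object; "squeeze" is the grip in N (left out, the last holds). Time passes only in rows, so rows that repeat a pose let the fingers close. It gives the time, the measured TCP pose, the force, the opening and the grip force at its end, in the units of the state.
- manip.get_obs(): the state, without advancing time (a new reading comes with each control period).
- manip.camera(name): name is "side" or "top"; returns a dict with "color" (420x560x3 uint8, red, green, blue), "fx", "fy", "cx", "cy" (pixels), "dist" ([k1, k2, p1, p2, k3] as OpenCV has them; the pictures are not rectified), "cam_to_world" (4x4, takes a point from camera to world coordinates). Camera axes: x right, y down, z forward; pixel columns grow to the right and rows downward; lengths in m; the calibration is good to about 2 mm. A picture is of the moment at which its call begins. There is no depth.
- manip.hand_in(): hands the job in; it is judged then, once.
Trained networks look in a picture, given as the dict that the camera call returned (one of the last four; its "shot" number tells which), for a name from the list of things; names that differ only in an ending like _2 or _b are one class to them, and where a whole thing is asked for, a point or a joint stands for the part that bears it (a point fixed in the world has none). Each returns a list of dicts, best first, with "conf" (0 to 1); they miss things now and then, are a little off and sometimes report something else, mostly with a low value. They report only what shows in the picture. A call takes as long as a camera call.
- manip.look_for(picture, label): "position" ([x, y, z] in m, in the coordinates of the camera as it stood for that picture, good to about 4 mm: the middle of the surface that is visible of it).
- manip.silhouettes(picture, label): "pixels" (420x560 bool, what is visible of it).
- manip.tip_of(picture, label): "position" ([x, y, z] in m, in the coordinates of the camera as it stood for that picture, good to about 4 mm: a listed point, or the origin of a listed thing).
The state is a dict: "clock": time; "joint_pos": joint angles; "joint_velocities": joint speeds; "tau": joint torques, N m; "position": TCP position; "ee_rot": TCP orientation; "ft_force": force on the tool from outside, world axes, zero at the start; "torque": the same for the moment, N m; "grip_width": opening from 0.0 (shut) to 1.0 (fully open); "grasp_force": force on a finger pad.
Only numpy, scipy, OpenCV 4.12 (cv2) and the standard library are available. Lean on these libraries where they do the work, as an engineer would, in place of code of your own. Each camera call takes 0.05 s, during which the arm holds its last target. There are 200 camera calls.

TASK

Pour all six boiled sweets out of the metal tumbler into the bowl of the countertop sweet crusher, and stand the empty tumbler back upright on the table, clear of the crusher. Only when that is done, press the crusher's spring-return paddle down past its first two clicks to the third, without going on to the end stop, and finish while still holding it there against its spring with the fingers: do not let go at the end. Leave the other goods on the table where they are.

Things in the scene. Friction and masses are not known exactly. Their poses are not given: they have to be found in the camera images.
- crusher: the countertop crusher, fixed to the table: a white box housing on rubber feet, 130 x 124 mm in plan, top 50 mm above the table, with an open round steel bowl on it. Origin on the table under the centre of bowl and housing; its -x axis points out of the side with the paddle (roughly to the robot's right, within 0.3 rad); z up. Beyond the work a higher table overhangs from about 0.65 m ahead of the robot, underside 0.28 m up
- bowl_floor (a point): centre of the bowl's inner floor, 62 mm above the table. The bowl is 120 mm across at the rim outside (114 mm inside), 84 mm at the bottom, wall 3 mm, rim 113 mm above the table. A small flat hub drawn at its centre is no obstacle
- bowl_mouth (a point): centre of the bowl's rim plane, 113 mm above the table
- paddle (a joint): paddle angle in rad: 0 at rest (raised), grows as pressed down. Clicks at 0.20, 0.40 and 0.60 (the third); end stop at 0.80, not to be reached. A spring returns it to 0 from anywhere when let go. Force needed at the bar: 3 to 8 N before the first click, rising to 7 to 13 N around the third, with a stiffer crest before each click and an easier stretch onto it. 0.53 to 0.68 counts as the third click; over 0.74 is too far
- paddle_bar (a point): centre of the paddle's black cross bar, to be pressed down: round, 16 mm thick, 44 mm long along the crusher's y, on a thin arm 60 mm from the hinge. Hinge at crusher x = -0.068 m, 45 mm above the table. At angle q the bar is 60 mm * cos(0.436 - q) in front of the hinge, 60 mm * sin(0.436 - q) above it: 70 mm over the table at rest, then 59, 47 and 35 mm at the clicks
- cup: the plain aluminium tumbler without handle, 90 mm high, round: straight, 62 mm across, up to 74 mm height, then flared to 68 mm at the rim; wall 3 mm, floor 4 mm, 0.08 to 0.17 kg empty. Origin at the centre of its underside, z axis towards its mouth. It starts upright on the table with the six sweets loose in it
- sweet0: one of six alike round white boiled sweets, balls of 15 mm diameter, 10 g; origin at its centre. Starts in the tumbler
- sweet1: one of six alike round white boiled sweets, balls of 15 mm diameter, 10 g; origin at its centre. Starts in the tumbler
- sweet2: one of six alike round white boiled sweets, balls of 15 mm diameter, 10 g; origin at its centre. Starts in the tumbler
- sweet3: one of six alike round white boiled sweets, balls of 15 mm diameter, 10 g; origin at its centre. Starts in the tumbler
- sweet4: one of six alike round white boiled sweets, balls of 15 mm diameter, 10 g; origin at its centre. Starts in the tumbler
- sweet5: one of six alike round white boiled sweets, balls of 15 mm diameter, 10 g; origin at its centre. Starts in the tumbler
- ribbon: bystander: ribbon spool lying flat, 73 mm across, 24 mm high, origin under its centre
- soap: bystander: rounded bar of soap, 60 x 85 x 28 mm, origin under its centre
- tape: bystander: roll of packing tape, 93 mm across, 48 mm high, origin under its centre
- jar: bystander: candle jar with wooden lid, 71 mm across, 98 mm high, origin under its centre
- trinket_box: bystander: small black box, 68 x 66 x 36 mm, origin under its centre

How it is judged:
By the outcome, as a careful person would: the job done as asked, in the order asked, and still so for the second after the job is handed in, while the arm keeps its last pose, push and grip.
It also fails if it takes over 67 s, if anything falls off the work surface, if the arm or the gripper's body presses on something with over 40 N, if the wrist force passes 120 N, or if a joint passes its speed limit or range.

## Working session

There is one attempt and no reset: what is moved stays moved. The work goes in short steps, Python scripts to look and compute and a tool call to move; the robot and the scene stay as the last step left them, time stands still between calls to the robot, and variables do not carry over. Pictures are saved under pics/ and viewed, at most 10 in all, crops included, and the job is handed in when it is done.

Besides the shell and the picture viewer there is one more tool, called as name(argument=value, ...) on one line, values as JSON. move_arm: Moves the arm, as the interface text tells. Its arguments: {"type":"object","properties":{"plan":{"type":"array","items":{"type":"number"}},"squeeze":{"type":"number"}},"required":["plan"]}

```bash
mkdir -p pics; ls
cat > h.py <<'E'
import numpy as np, cv2
from scipy.spatial.transform import Rotation as R
from workcell import manip
def w(c,p): 
    T=np.array(c["cam_to_world"]); return T[:3,:3]@np.array(p)+T[:3,3]
def save(c,n): cv2.imwrite(f"pics/{n}.png",c["color"][:,:,::-1])
E
python3 - <<'E'
from h import *
np.set_printoptions(precision=3,suppress=True)
o=manip.get_obs()
for k in o: print(k,np.round(o[k],3))
print(manip.tip_extent)
for n in ("side","top"):
    c=manip.camera(n); save(c,n+"0"); print(n,np.array(c["cam_to_world"]),c["fx"])
    for l in ["crusher","bowl_mouth","bowl_floor","paddle_bar","cup","ribbon","soap","tape","jar","trinket_box","sweet0"]:
        r=manip.tip_of(c,l); print(l,[(np.round(w(c,d["position"]),3),round(d["conf"],2)) for d in r[:2]])
E
```

```text
pics
clock 0.0
joint_pos [-1.249  0.333 -0.065  1.461  0.022  1.35  -0.089]
joint_velocities [ 0.001 -0.001 -0.     0.001 -0.    -0.001  0.001]
tau [ -0.    -62.544   0.049 -39.16    0.016   0.01   -0.   ]
position [0.211 0.588 0.404]
ee_rot [ 0.172  0.985 -0.001 -0.   ]
ft_force [ 0.    -0.022  0.396]
torque [-0.049  0.019 -0.032]
grasp_force 0.0
grip_width 0.997
0.1734
side [[ 0.912 -0.238  0.335  0.035]
 [-0.41  -0.566  0.715 -1.195]
 [ 0.02  -0.789 -0.614  1.073]
 [ 0.     0.     0.     1.   ]] 453.581012585333
crusher [(array([0.527, 0.203, 0.005]), 0.78)]
bowl_mouth [(array([0.528, 0.202, 0.112]), 0.97)]
bowl_floor [(array([0.531, 0.198, 0.065]), 0.85)]
paddle_bar [(array([0.522, 0.078, 0.07 ]), 0.51)]
cup [(array([ 0.515, -0.239, -0.004]), 0.83)]
ribbon [(array([ 0.654,  0.007, -0.001]), 0.65), (array([0.528, 0.199, 0.061]), 0.61)]
soap [(array([0.528, 0.204, 0.003]), 0.62), (array([ 0.665,  0.195, -0.003]), 0.47)]
tape [(array([0.615, 0.438, 0.001]), 0.7)]
jar [(array([ 0.617, -0.456,  0.003]), 0.61)]
trinket_box [(array([ 0.452, -0.519, -0.006]), 0.78)]
sweet0 []
top [[ 0.004 -0.985  0.174  0.24 ]
 [-1.    -0.004  0.003 -0.035]
 [-0.002 -0.174 -0.985  1.88 ]
 [ 0.     0.     0.     1.   ]] 538.5921543182187
crusher [(array([0.525, 0.207, 0.002]), 0.8)]
bowl_mouth [(array([0.523, 0.203, 0.113]), 0.84)]
bowl_floor [(array([0.527, 0.199, 0.061]), 0.97)]
paddle_bar [(array([0.525, 0.081, 0.073]), 0.6), (array([ 0.452, -0.513,  0.001]), 0.55)]
cup [(array([ 0.514, -0.236,  0.004]), 0.64)]
ribbon [(array([0.65 , 0.007, 0.   ]), 0.63)]
soap [(array([0.662, 0.195, 0.003]), 0.64)]
tape []
jar [(array([ 0.617, -0.452,  0.001]), 0.91)]
trinket_box [(array([ 0.451, -0.513, -0.   ]), 0.68)]
sweet0 []
```

View pics/side0.png

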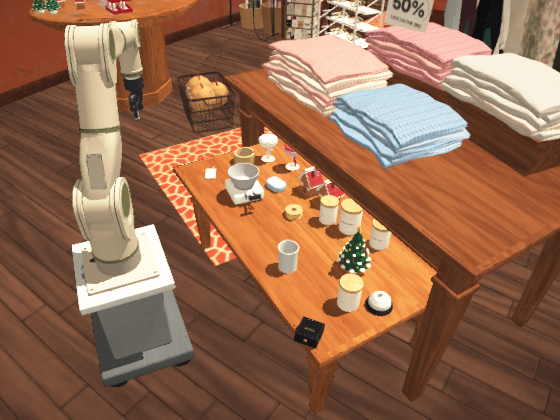

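View pics/top0.png

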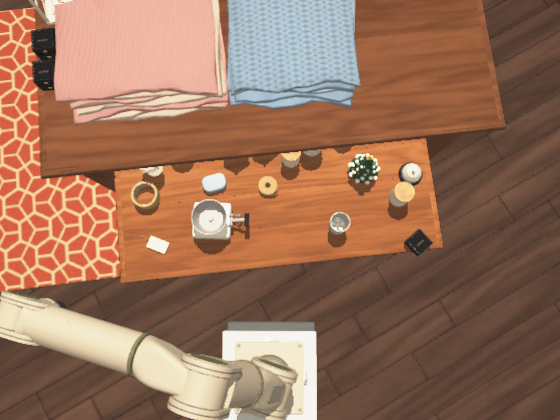

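Side view: cup at (288,257), crusher at (243,185) with its paddle at (257,197). Top view: cup (340,223), bowl (211,220), bar (246,224). I'll grasp the cup from the side, with the tool tilted and pointing left, so the mouth stays clear of the gripper for the pour.

```bash
cat >> h.py <<'E'
def Rt(az,pitch,roll=0):
    a,p=np.radians([az,pitch]); z=np.array([np.cos(p)*np.cos(a),np.cos(p)*np.sin(a),-np.sin(p)])
    y=np.array([np.sin(a),-np.cos(a),0]); x=np.cross(y,z)
    return R.from_matrix(np.c_[x,y,z])*R.from_euler('z',roll,degrees=True)
def row(p,r,grasp=True,off=.155):
    """row to bring the grasp point (or TCP) to world p with orientation r"""
    o=manip.get_obs(); R0=R.from_quat(o["ee_rot"]); p=np.array(p,float)
    if grasp: p=p-off*r.as_matrix()[:,2]
    print(np.round((R0.inv()*r).as_rotvec(),3).tolist(), np.round(R0.inv().apply(p-o["position"]),4).tolist(),"TCP",np.round(p,3))
def st():
    o=manip.get_obs()
    for k in ("clock","joint_pos","position","ft_force","grip_width","grasp_force"): print(k,np.round(o[k],3).tolist())
    M=R.from_quat(o["ee_rot"]).as_matrix(); print("y",M[:,1].round(3),"z",M[:,2].round(3),"grasp pt",(o["position"]+.155*M[:,2]).round(4))
E
python3 - <<'E'
from h import *
row((.40,-.10,.42),Rt(75,90),False)
E
```

```text
[0.0, -0.0, 1.488] [-0.4103, -0.5839, -0.0153] TCP [ 0.4  -0.1   0.42]
```

move_arm(plan=[0, 0, 1.488, -0.41, -0.584, -0.015, 0.0854, 0, 0, 1.488, -0.41, -0.584, -0.015, 0.0854, 0, 0, 1.488, -0.41, -0.584, -0.015, 0.0854, 0, 0, 1.488, -0.41, -0.584, -0.015, 0.0854, 0, 0, 1.488, -0.41, -0.584, -0.015, 0.0854, 0, 0, 1.488, -0.41, -0.584, -0.015, 0.0854, 0, 0, 1.488, -0.41, -0.584, -0.015, 0.0854, 0, 0, 1.488, -0.41, -0.584, -0.015, 0.0854, 0, 0, 1.488, -0.41, -0.584, -0.015, 0.0854, 0, 0, 1.488, -0.41, -0.584, -0.015, 0.0854, 0, 0, 1.488, -0.41, -0.584, -0.015, 0.0854, 0, 0, 1.488, -0.41, -0.584, -0.015, 0.0854])

```text
clock: 2.7
position: [0.3997, -0.1035, 0.4201]
ee_rot: [0.795, 0.607, 0.001, 0.0]
ft_force: [-0.1, 1.9, -0.0]
grip_width: 1.002
grasp_force: 0.0
```

Run:
```python
from h import *
st()
for az in (60,75,90):
    r=Rt(az,30); print(az); row(np.array([.515,-.238,.052])-.11*r.as_matrix()[:,2],r)
```

```text
clock 2.7
joint_pos [-0.677, -0.273, 0.705, 1.982, 0.179, 1.372, -0.293]
position [0.4, -0.103, 0.42]
ft_force [-0.116, 1.858, -0.011]
grip_width 1.002
grasp_force 0.0
y [ 0.965 -0.263  0.001] z [ 0.001  0.001 -1.   ] grasp pt [ 0.3999 -0.1034  0.2651]
60
[-0.134, 1.04, 0.234] [-0.3216, 0.088, 0.2354] TCP [ 0.4   -0.437  0.184]
75
[0.003, 1.046, -0.004] [-0.3292, 0.1474, 0.2355] TCP [ 0.456 -0.46   0.184]
90
[0.14, 1.04, -0.241] [-0.3211, 0.2068, 0.2355] TCP [ 0.515 -0.467  0.184]
```

move_arm(plan=[0.003, 1.046, -0.004, -0.329, 0.147, 0.13, 0.0854, 0.003, 1.046, -0.004, -0.329, 0.147, 0.13, 0.0854, 0.003, 1.046, -0.004, -0.329, 0.147, 0.13, 0.0854, 0.003, 1.046, -0.004, -0.329, 0.147, 0.13, 0.0854, 0.003, 1.046, -0.004, -0.329, 0.147, 0.13, 0.0854, 0.003, 1.046, -0.004, -0.329, 0.147, 0.13, 0.0854, 0.003, 1.046, -0.004, -0.329, 0.147, 0.13, 0.0854, 0.003, 1.046, -0.004, -0.329, 0.147, 0.235, 0.0854, 0.003, 1.046, -0.004, -0.329, 0.147, 0.235, 0.0854, 0.003, 1.046, -0.004, -0.329, 0.147, 0.235, 0.0854, 0.003, 1.046, -0.004, -0.329, 0.147, 0.235, 0.0854])

```text
clock: 4.08
position: [0.4556, -0.4564, 0.1819]
ee_rot: [0.687, 0.527, 0.395, -0.307]
ft_force: [1.0, 0.5, 0.7]
grip_width: 0.999
grasp_force: 0.0
```

Run:
```python
from h import *
st()
c=manip.camera("side"); save(c,"side1")
for l in ["cup"]:
  for n in ("side","top"):
    c=manip.camera(n); r=manip.tip_of(c,l); print(n,[(w(c,d["position"]).round(4),round(d["conf"],2)) for d in r[:2]])
```

```text
clock 4.075
joint_pos [0.434, 0.992, 0.747, 1.396, -1.194, 1.981, 1.098]
position [0.456, -0.456, 0.182]
ft_force [1.014, 0.543, 0.718]
grip_width 0.999
grasp_force 0.0
y [ 0.967 -0.256 -0.004] z [ 0.219  0.838 -0.5  ] grasp pt [ 0.4896 -0.3265  0.1044]
side []
top [(array([ 5.156e-01, -2.331e-01, -5.000e-04]), 0.77), (array([0.5219, 0.0788, 0.076 ]), 0.58)]
```

View pics/side1.png

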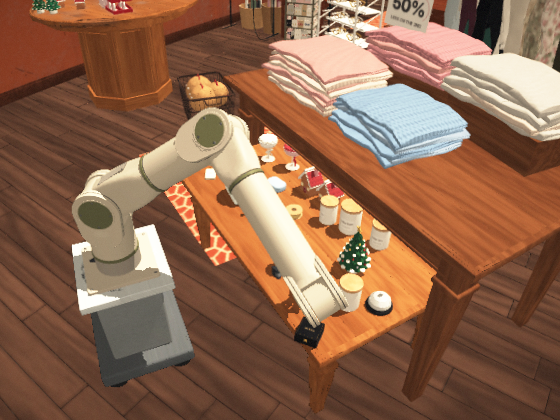

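The side view shows the wrist close above the box and jar, with j5 and j6 near their limits. Approaching from the left (j5 positive) should leave more room, so I'll back out and switch.

Run:
```python
from h import *
row((.456,-.456,.29),Rt(75,30),False)
row((.38,-.02,.42),Rt(-70,90,180),False)
```

```text
[-0.004, 0.002, 0.004] [0.089, -0.0008, -0.0527] TCP [ 0.456 -0.456  0.29 ]
[0.317, -1.012, -0.547] [0.4037, -0.1845, 0.2301] TCP [ 0.38 -0.02  0.42]
```

move_arm(plan=[0, 0, 0, 0.045, 0, -0.026, 0.0854, 0, 0, 0, 0.089, 0, -0.053, 0.0854, 0.317, -1.012, -0.547, 0.404, -0.184, 0.23, 0.0854, 0.317, -1.012, -0.547, 0.404, -0.184, 0.23, 0.0854, 0.317, -1.012, -0.547, 0.404, -0.184, 0.23, 0.0854, 0.317, -1.012, -0.547, 0.404, -0.184, 0.23, 0.0854, 0.317, -1.012, -0.547, 0.404, -0.184, 0.23, 0.0854, 0.317, -1.012, -0.547, 0.404, -0.184, 0.23, 0.0854, 0.317, -1.012, -0.547, 0.404, -0.184, 0.23, 0.0854, 0.317, -1.012, -0.547, 0.404, -0.184, 0.23, 0.0854, 0.317, -1.012, -0.547, 0.404, -0.184, 0.23, 0.0854])

```text
clock: 5.7
position: [0.3798, -0.0178, 0.4207]
ee_rot: [0.572, 0.821, 0.002, -0.0]
ft_force: [0.6, -0.3, -0.3]
grip_width: 1.002
grasp_force: 0.0
```

Run:
```python
from h import *
st()
for az in (-75,-60,-45):
    r=Rt(az,30,180); print(az); row(np.array([.515,-.237,.052])-.11*r.as_matrix()[:,2],r)
```

```text
clock 5.7
joint_pos [-0.657, -0.309, 0.483, 2.037, 0.141, 1.38, 0.134]
position [0.38, -0.018, 0.421]
ft_force [0.642, -0.28, -0.28]
grip_width 1.002
grasp_force 0.0
y [0.938 0.347 0.003] z [ 0.002  0.003 -1.   ] grasp pt [ 0.38   -0.0173  0.2657]
-75
[0.051, -1.049, 0.082] [-0.0246, 0.0714, 0.2364] TCP [ 0.456 -0.015  0.184]
-60
[-0.086, -1.047, -0.155] [-0.0269, 0.0115, 0.2362] TCP [ 0.4   -0.038  0.184]
-45
[-0.223, -1.032, -0.393] [-0.0447, -0.0457, 0.236] TCP [ 0.353 -0.075  0.184]
```

move_arm(plan=[0.051, -1.049, 0.082, -0.025, 0.071, 0.1, 0.0854, 0.051, -1.049, 0.082, -0.025, 0.071, 0.1, 0.0854, 0.051, -1.049, 0.082, -0.025, 0.071, 0.1, 0.0854, 0.051, -1.049, 0.082, -0.025, 0.071, 0.1, 0.0854, 0.051, -1.049, 0.082, -0.025, 0.071, 0.1, 0.0854, 0.051, -1.049, 0.082, -0.025, 0.071, 0.1, 0.0854, 0.051, -1.049, 0.082, -0.025, 0.071, 0.236, 0.0854, 0.051, -1.049, 0.082, -0.025, 0.071, 0.236, 0.0854, 0.051, -1.049, 0.082, -0.025, 0.071, 0.236, 0.0854, 0.051, -1.049, 0.082, -0.025, 0.071, 0.236, 0.0854])

```text
clock: 6.95
position: [0.4561, -0.0203, 0.1844]
ee_rot: [0.528, 0.685, -0.308, 0.395]
ft_force: [-0.8, -1.6, 0.6]
grip_width: 1.0
grasp_force: 0.0
```

Run:
```python
from h import *
st()
c=manip.camera("side"); save(c,"side2")
for n in ("side","top"):
    c=manip.camera(n); r=manip.tip_of(c,"cup"); print(n,[(w(c,d["position"]).round(4),round(d["conf"],2)) for d in r[:2]])
```

```text
clock 6.95
joint_pos [-0.715, 0.389, 0.357, 2.2, 1.075, 1.106, -0.898]
position [0.456, -0.02, 0.184]
ft_force [-0.822, -1.629, 0.596]
grip_width 1.0
grasp_force 0.0
y [ 0.968  0.252 -0.004] z [ 0.216 -0.84  -0.498] grasp pt [ 0.4896 -0.1505  0.1072]
side [(array([ 0.5144, -0.2402, -0.0054]), 0.72)]
top [(array([ 0.5143, -0.2385,  0.0006]), 0.7)]
```

View pics/side2.png

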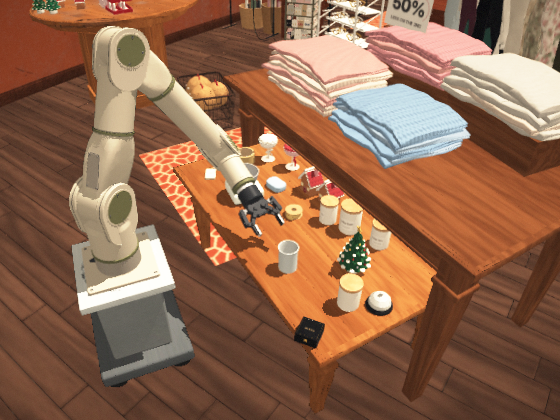

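Gripper (262,212) is clear and lined up with the cup (288,257), and the joints are mid-range. Next I advance.

Run:
```python
from h import *
r=Rt(-75,30,180)
row(np.array([.5145,-.238,.052])-.05*r.as_matrix()[:,2],r);row((.5145,-.238,.052),r)
```

```text
[-0.007, 0.0, -0.003] [0.002, 0.0002, 0.057] TCP [ 0.469 -0.067  0.154]
[-0.007, 0.0, -0.003] [0.0021, 0.0005, 0.107] TCP [ 0.48  -0.108  0.13 ]
```

move_arm(plan=[-0.007, 0, -0.003, 0.002, 0, 0.03, 0.0854, -0.007, 0, -0.003, 0.002, 0, 0.057, 0.0854, -0.007, 0, -0.003, 0.002, 0, 0.075, 0.0854, -0.007, 0, -0.003, 0.002, 0, 0.092, 0.0854, -0.007, 0, -0.003, 0.002, 0, 0.107, 0.0854, -0.007, 0, -0.003, 0.002, 0, 0.107, 0.0854, -0.007, 0, -0.003, 0.002, 0, 0.107, 0.05, -0.007, 0, -0.003, 0.002, 0, 0.107, 0.05, -0.007, 0, -0.003, 0.002, 0, 0.107, 0.05, -0.007, 0, -0.003, 0.002, 0, 0.107, 0.05, -0.007, 0, -0.003, 0.002, 0, 0.107, 0.05, -0.007, 0, -0.003, 0.002, 0, 0.107, 0.05], squeeze=40)

```text
clock: 8.7
position: [0.4788, -0.1083, 0.1283]
ee_rot: [0.526, 0.688, -0.305, 0.397]
ft_force: [-3.0, 4.6, 5.9]
grip_width: 0.722
grasp_force: 44.0
```

Run:
```python
from h import *
st()
r=Rt(-75,30,180)
row((.5145,-.238,.15),r)
for az in (-75,-90):
  r=Rt(az,10,180)
  row((.527,.202,.27),r)
```

```text
clock 8.7
joint_pos [-0.577, 0.556, 0.435, 2.185, 1.25, 0.882, -0.999]
position [0.479, -0.108, 0.128]
ft_force [-2.971, 4.552, 5.915]
grip_width 0.722
grasp_force 44.017
y [ 0.965  0.26  -0.003] z [ 0.224 -0.837 -0.499] grasp pt [ 0.5136 -0.238   0.051 ]
[-0.0, 0.002, 0.003] [-0.0862, 0.0006, -0.0492] TCP [ 0.48  -0.108  0.227]
[0.001, -0.348, 0.003] [0.0727, 0.1271, -0.4654] TCP [0.487 0.349 0.297]
[0.248, -0.345, 0.093] [0.07, 0.1666, -0.4609] TCP [0.527 0.355 0.297]
```

Cup held (opening 61.7 mm). Lift, then transit to over the bowl, high.

move_arm(plan=[0, 0, 0, -0.03, 0, -0.017, 0.05, 0, 0, 0, -0.075, 0, -0.043, 0.05, 0, 0, 0, -0.12, 0, -0.069, 0.05, 0, -0.05, 0, -0.09, 0.018, -0.12, 0.05, 0, -0.1, 0, -0.062, 0.036, -0.17, 0.05, 0, -0.15, 0, -0.035, 0.055, -0.22, 0.05, 0, -0.2, 0, -0.008, 0.073, -0.27, 0.05, 0, -0.25, 0, 0.019, 0.091, -0.32, 0.05, 0, -0.3, 0, 0.046, 0.11, -0.37, 0.05, 0, -0.35, 0, 0.06, 0.12, -0.42, 0.05, 0, -0.35, 0, 0.073, 0.127, -0.465, 0.05, 0, -0.35, 0, 0.073, 0.127, -0.465, 0.05])

```text
clock: 10.2
position: [0.4862, 0.3528, 0.2957]
ee_rot: [0.463, 0.61, -0.391, 0.51]
ft_force: [-0.3, -1.1, -3.2]
grip_width: 0.724
grasp_force: 44.6
```

Run:
```python
from h import *
st()
for az in (-75,):
  for roll in (180,230,130):
    print(roll);row((.527,.19,.24),Rt(az,0,roll))
```

```text
clock 10.2
joint_pos [-1.09, 0.678, 0.225, 1.535, 0.917, 1.888, -0.746]
position [0.486, 0.353, 0.296]
ft_force [-0.251, -1.07, -3.188]
grip_width 0.724
grasp_force 44.551
y [ 0.964  0.265 -0.004] z [ 0.261 -0.95  -0.174] grasp pt [0.5266 0.2056 0.2687]
180
[0.006, -0.175, 0.005] [0.0526, -0.0026, 0.0223] TCP [0.487 0.34  0.24 ]
230
[-0.07, -0.167, 0.875] [0.0526, -0.0026, 0.0223] TCP [0.487 0.34  0.24 ]
130
[0.082, -0.161, -0.866] [0.0526, -0.0026, 0.0223] TCP [0.487 0.34  0.24 ]
```

Run:
```python
from h import *
row((.527,.20,.24),Rt(-50,0,200))
```

```text
[-0.454, -0.097, 0.309] [0.0521, -0.0656, 0.0267] TCP [0.427 0.319 0.24 ]
```

move_arm(plan=[-0.227, -0.05, 0.155, 0.03, -0.033, 0.013, 0.05, -0.454, -0.097, 0.309, 0.052, -0.066, 0.027, 0.05, -0.454, -0.097, 0.309, 0.052, -0.066, 0.027, 0.05, -0.454, -0.097, 0.309, 0.052, -0.066, 0.027, 0.05])

```text
clock: 10.7
position: [0.4276, 0.3137, 0.24]
ee_rot: [0.406, 0.578, -0.187, 0.683]
ft_force: [-0.2, -0.8, -2.4]
grip_width: 0.72
grasp_force: 44.6
```

Run:
```python
from h import *
st()
az=np.radians(-50); z=np.array([np.cos(az),np.sin(az),0]); l=np.cross(z,[0,0,1])
for s in (1,-1):
  p=np.array([.526,.202,.195])-s*(-.025)*(-1)*(-l)*0 
for s,n in ((1,'pos'),(-1,'neg')):
  lat=np.cross(z,[0,0,1])*s
  # u lateral dir: rotation +phi about z carries up to z x up
  g=np.array([.526,.202,.195])-.025*lat+.012*z
  for phi in (80,110,130,155): print(n,phi);row(g,Rt(-50,0,180+s*phi))
```

```text
clock 10.7
joint_pos [-1.235, 0.605, 0.242, 1.916, 1.217, 1.669, -1.275]
position [0.428, 0.314, 0.24]
ft_force [-0.175, -0.806, -2.446]
grip_width 0.72
grasp_force 44.558
y [0.724 0.601 0.338] z [ 0.638 -0.77   0.003] grasp pt [0.5265 0.1944 0.2404]
pos 80
[-0.002, 0.007, 1.051] [0.052, 0.0117, 0.0055] TCP [0.453 0.328 0.195]
pos 110
[0.0, 0.007, 1.575] [0.052, 0.0117, 0.0055] TCP [0.453 0.328 0.195]
pos 130
[0.002, 0.008, 1.924] [0.052, 0.0117, 0.0055] TCP [0.453 0.328 0.195]
pos 155
[0.003, 0.008, 2.36] [0.052, 0.0117, 0.0055] TCP [0.453 0.328 0.195]
neg 80
[-0.008, -0.0, -1.741] [0.0351, -0.0353, 0.0058] TCP [0.415 0.295 0.195]
neg 110
[-0.008, -0.003, -2.265] [0.0351, -0.0353, 0.0058] TCP [0.415 0.295 0.195]
neg 130
[-0.008, -0.004, -2.614] [0.0351, -0.0353, 0.0058] TCP [0.415 0.295 0.195]
neg 155
[-0.008, -0.007, -3.05] [0.0351, -0.0353, 0.0058] TCP [0.415 0.295 0.195]
```

move_arm(plan=[0, 0, -0.18, 0.005, -0.005, 0.001, 0.05, 0, 0, -0.36, 0.01, -0.01, 0.002, 0.05, 0, 0, -0.54, 0.015, -0.015, 0.003, 0.05, 0, 0, -0.72, 0.02, -0.02, 0.004, 0.05, 0, 0, -0.9, 0.025, -0.025, 0.005, 0.05, 0, 0, -1.08, 0.03, -0.03, 0.006, 0.05, 0, 0, -1.26, 0.033, -0.033, 0.006, 0.05, 0, 0, -1.44, 0.035, -0.035, 0.006, 0.05, 0, 0, -1.6, 0.035, -0.035, 0.006, 0.05, 0, 0, -1.6, 0.035, -0.035, 0.006, 0.05])

```text
clock: 11.95
position: [0.4168, 0.2961, 0.196]
ee_rot: [-0.13, 0.695, -0.62, 0.341]
ft_force: [-0.3, -0.1, -1.7]
grip_width: 0.72
grasp_force: 44.6
```

Run:
```python
from h import *
st()
az=np.radians(-50); z=np.array([np.cos(az),np.sin(az),0]); lat=np.array([.766,.643,0])
g=np.array([.526,.202,.195])-.025*lat+.012*z
for phi in (110,150): row(g,Rt(-50,0,180-phi))
a=manip.camera("side"); b=manip.camera("top")
for n,c in (("s",a),("t",b)):
  for l in ("cup","sweet0"): print(n,l,[(w(c,d["position"]).round(3),round(d["conf"],2)) for d in manip.tip_of(c,l)[:6]])
A=a["color"][130:270,170:330]; B=b["color"][150:290,130:290]
cv2.imwrite("pics/pour0.png",cv2.resize(np.hstack([A,B]),None,fx=2.5,fy=2.5,interpolation=2)[:,:,::-1])
```

```text
clock 11.95
joint_pos [-1.151, 0.657, 0.139, 1.954, 1.225, 1.68, 0.213]
position [0.417, 0.296, 0.196]
ft_force [-0.251, -0.071, -1.723]
grip_width 0.72
grasp_force 44.614
y [ 0.243  0.198 -0.95 ] z [ 0.635 -0.773  0.001] grasp pt [0.5152 0.1764 0.1962]
[-0.001, -0.01, -0.668] [0.0021, 0.0004, -0.0007] TCP [0.415 0.295 0.195]
[0.002, -0.011, -1.366] [0.0021, 0.0004, -0.0007] TCP [0.415 0.295 0.195]
s cup [(array([0.5  , 0.129, 0.174]), 0.73)]
s sweet0 [(array([ 0.622, -0.457,  0.001]), 0.69), (array([0.652, 0.004, 0.001]), 0.43)]
t cup [(array([0.501, 0.13 , 0.184]), 0.76)]
t sweet0 []
```

View pics/pour0.png

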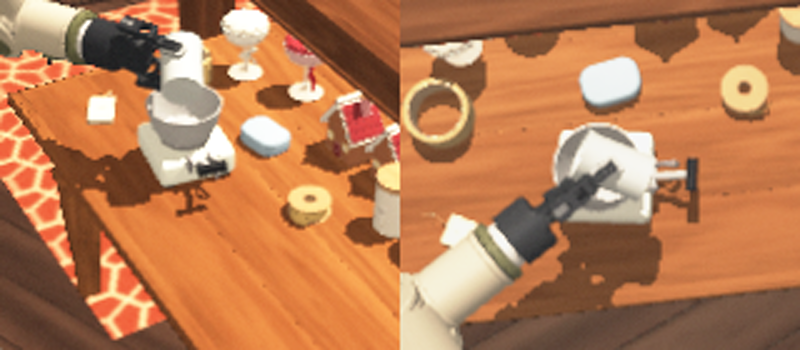

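The crops show the cup lying tilted with its mouth over the bowl centre, and no sweets out yet. Pour slowly, shifted 1 cm back.

move_arm(plan=[0, -0.01, 0, 0.011, -0.003, 0.007, 0.05, 0, -0.01, -0.07, 0.011, -0.003, 0.007, 0.05, 0, -0.01, -0.14, 0.011, -0.003, 0.007, 0.05, 0, -0.01, -0.21, 0.011, -0.003, 0.007, 0.05, 0, -0.01, -0.28, 0.011, -0.003, 0.007, 0.05, 0, -0.01, -0.35, 0.011, -0.003, 0.007, 0.05, 0, -0.01, -0.42, 0.011, -0.003, 0.007, 0.05, 0, -0.01, -0.5, 0.011, -0.003, 0.007, 0.05, 0, -0.01, -0.6, 0.011, -0.003, 0.007, 0.05, 0, -0.01, -0.7, 0.011, -0.003, 0.007, 0.05, 0, -0.01, -0.8, 0.011, -0.003, 0.007, 0.05, 0, -0.01, -0.9, 0.011, -0.003, 0.007, 0.05])

```text
clock: 13.75
position: [0.4115, 0.2828, 0.1952]
ee_rot: [0.423, -0.565, 0.707, -0.041]
ft_force: [0.3, -0.5, -1.7]
grip_width: 0.725
grasp_force: 44.6
```

move_arm(plan=[0, 0, -0.1, 0, 0, 0, 0.05, 0, 0, -0.2, 0, 0, 0, 0.05, 0, 0, -0.3, 0, 0, 0, 0.05, 0, 0, -0.4, 0, 0, 0, 0.05, 0, 0, -0.5, 0, 0, 0, 0.05, 0, 0, -0.6, 0, 0, 0, 0.05, 0, 0, -0.6, 0, 0, 0, 0.05, 0, 0, -0.6, 0, 0, 0, 0.05, 0, 0, -0.6, 0, 0, 0, 0.05])

```text
clock: 14.88
position: [0.4117, 0.2836, 0.1952]
ee_rot: [0.571, -0.416, 0.688, 0.168]
ft_force: [-0.0, 0.2, -0.7]
grip_width: 0.723
grasp_force: 44.6
```

Run:
```python
from h import *
st()
a=manip.camera("side"); b=manip.camera("top")
for n,c in (("s",a),("t",b)):
  for l in ("cup","sweet0"): print(n,l,[(w(c,d["position"]).round(3),round(d["conf"],2)) for d in manip.tip_of(c,l)[:6]])
```

```text
clock 14.875
joint_pos [-1.087, 0.635, 0.067, 1.99, 1.263, 1.701, 1.684]
position [0.412, 0.284, 0.195]
ft_force [-0.023, 0.197, -0.679]
grip_width 0.723
grasp_force 44.636
y [-0.706 -0.597 -0.381] z [ 0.645 -0.764  0.002] grasp pt [0.5118 0.1652 0.1955]
s cup [(array([0.515, 0.135, 0.234]), 0.56)]
s sweet0 []
t cup [(array([0.516, 0.136, 0.236]), 0.9)]
t sweet0 []
```

Run:
```python
from h import *
row((.50,.06,.30),Rt(-50,0,180-90))
row((.50,-.10,.25),Rt(-60,20,180))
r=Rt(-50,0,22)
```

```text
[-0.004, 0.002, 1.181] [0.1259, 0.031, 0.073] TCP [0.4   0.179 0.3  ]
[-0.435, 0.339, 2.735] [0.1581, 0.1021, 0.2069] TCP [0.427 0.026 0.303]
```

move_arm(plan=[0, 0, 0.18, 0.045, 0.02, 0, 0.05, 0, 0, 0.36, 0.09, 0.03, 0.01, 0.05, 0, 0, 0.54, 0.1, 0.03, 0.03, 0.05, 0, 0, 0.72, 0.11, 0.03, 0.05, 0.05, 0, 0, 0.9, 0.12, 0.03, 0.06, 0.05, 0, 0, 1.08, 0.126, 0.031, 0.073, 0.05, 0, 0, 1.2, 0.126, 0.031, 0.073, 0.05])

```text
clock: 16.05
position: [0.4006, 0.1777, 0.3005]
ee_rot: [-0.234, 0.667, -0.662, 0.251]
ft_force: [-0.2, 0.1, -1.5]
grip_width: 0.719
grasp_force: 44.6
```

Run:
```python
from h import *
st()
row((.50,-.10,.25),Rt(-60,20,180))
row((.514,-.238,.10),Rt(-75,30,180))
b=manip.camera("top");a=manip.camera("side")
A=a["color"][130:270,170:330]; B=b["color"][150:290,130:290]
cv2.imwrite("pics/pour1.png",cv2.resize(np.hstack([A,B]),None,fx=2.5,fy=2.5,interpolation=2)[:,:,::-1])
for n,c in (("s",a),("t",b)):
  for l in ("sweet0",): print(n,l,[(w(c,d["position"]).round(3),round(d["conf"],2)) for d in manip.tip_of(c,l)[:6]])
```

```text
clock 16.05
joint_pos [-1.067, 0.279, 0.158, 2.218, 1.374, 1.667, 0.618]
position [0.401, 0.178, 0.301]
ft_force [-0.19, 0.145, -1.509]
grip_width 0.719
grasp_force 44.646
y [ 0.02   0.014 -1.   ] z [ 0.644 -0.765  0.002] grasp pt [0.5004 0.0591 0.3008]
[-0.133, 0.413, 1.555] [0.0772, -0.0041, 0.133] TCP [0.427 0.026 0.303]
[-0.061, 0.75, 1.596] [0.127, 0.1204, 0.2692] TCP [ 0.479 -0.108  0.178]
s sweet0 []
t sweet0 []
```

View pics/pour1.png

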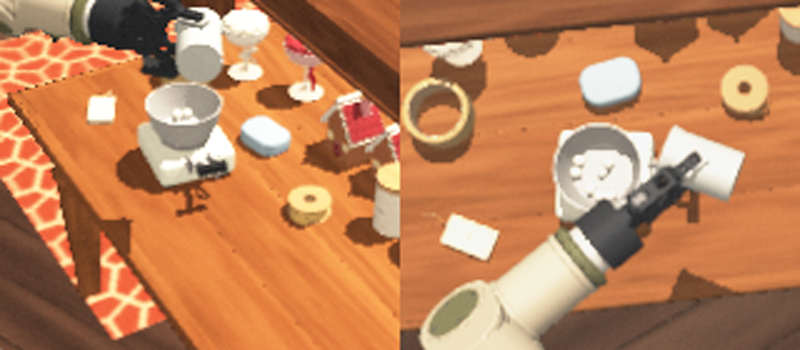

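The crops show sweets in the bowl (about (595,175) in the right crop), and the table looks clear. Next I right the cup and carry it back to its spot; I'll count the sweets once the arm is out of the way.

move_arm(plan=[-0.015, 0.046, 0.18, 0.009, 0, 0.015, 0.05, -0.03, 0.092, 0.36, 0.018, 0, 0.03, 0.05, -0.045, 0.138, 0.54, 0.027, 0, 0.045, 0.05, -0.06, 0.184, 0.72, 0.036, -0.001, 0.06, 0.05, -0.075, 0.23, 0.9, 0.045, -0.002, 0.075, 0.05, -0.09, 0.28, 1.08, 0.054, -0.003, 0.09, 0.05, -0.105, 0.33, 1.26, 0.063, -0.004, 0.11, 0.05, -0.12, 0.38, 1.42, 0.072, -0.004, 0.125, 0.05, -0.133, 0.413, 1.555, 0.077, -0.004, 0.133, 0.05, -0.11, 0.53, 1.57, 0.093, 0.037, 0.178, 0.05, -0.08, 0.64, 1.585, 0.11, 0.08, 0.225, 0.05, -0.061, 0.75, 1.596, 0.127, 0.12, 0.269, 0.05])

```text
clock: 17.75
position: [0.4787, -0.1059, 0.1792]
ee_rot: [0.525, 0.688, -0.306, 0.395]
ft_force: [1.0, 1.6, -1.0]
grip_width: 0.722
grasp_force: 44.6
```

Run:
```python
from h import *
st()
for z in (.10,.060,.0525,.051): row((.514,-.238,z),Rt(-75,30,180))
for n in ("side","top"):
  c=manip.camera(n); print(n,[(w(c,d["position"]).round(3),round(d["conf"],2)) for d in manip.tip_of(c,"cup")[:2]],[(w(c,d["position"]).round(3),round(d["conf"],2)) for d in manip.tip_of(c,"sweet0")[:6]])
```

```text
clock 17.75
joint_pos [-0.607, 0.428, 0.466, 2.191, 1.205, 0.942, -0.865]
position [0.479, -0.106, 0.179]
ft_force [0.97, 1.603, -1.016]
grip_width 0.722
grasp_force 44.586
y [ 0.965  0.26  -0.007] z [ 0.222 -0.837 -0.5  ] grasp pt [ 0.5131 -0.2357  0.1017]
[-0.002, 0.0, 0.007] [0.0002, -0.0001, 0.003] TCP [ 0.479 -0.108  0.178]
[-0.002, 0.0, 0.007] [0.0348, 0.0002, 0.023] TCP [ 0.479 -0.108  0.138]
[-0.002, 0.0, 0.007] [0.0413, 0.0003, 0.0267] TCP [ 0.479 -0.108  0.13 ]
[-0.002, 0.0, 0.007] [0.0426, 0.0003, 0.0275] TCP [ 0.479 -0.108  0.128]
side [(array([ 0.513, -0.234,  0.045]), 0.56)] []
top [(array([ 0.517, -0.237,  0.05 ]), 0.93)] [(array([ 0.617, -0.452,  0.002]), 0.73)]
```

move_arm(plan=[0, 0, 0, 0.018, 0, 0.013, 0.05, 0, 0, 0.004, 0.03, 0, 0.021, 0.05, -0.002, 0, 0.007, 0.036, 0, 0.024, 0.05, -0.002, 0, 0.007, 0.042, 0, 0.0265, 0.05, -0.002, 0, 0.007, 0.042, 0, 0.0265, 0.05, -0.002, 0, 0.007, 0.042, 0, 0.0265, 0.0854, -0.002, 0, 0.007, 0.042, 0, 0.0265, 0.0854, -0.002, 0, 0.007, 0.042, 0, 0.0265, 0.0854, -0.002, 0, 0.007, 0.042, 0, 0.0265, 0.0854])

```text
clock: 19.18
position: [0.4783, -0.1072, 0.1308]
ee_rot: [0.527, 0.686, -0.304, 0.398]
ft_force: [-0.3, 0.6, -0.7]
grip_width: 1.003
grasp_force: 0.0
```

move_arm(plan=[0, 0, 0, 0, 0, -0.015, 0.0854, 0, 0, 0, 0, 0, -0.04, 0.0854, 0, 0, 0, 0, 0, -0.07, 0.0854, 0, 0, 0, 0, 0, -0.1, 0.0854, 0, 0, 0, -0.04, 0, -0.14, 0.0854, 0, 0, 0, -0.07, 0, -0.14, 0.0854])

```text
clock: 19.92
position: [0.4558, -0.0211, 0.2635]
ee_rot: [0.527, 0.687, -0.302, 0.398]
ft_force: [1.3, -0.2, -0.1]
grip_width: 0.996
grasp_force: 0.0
```

Run:
```python
from h import *
st()
a=manip.camera("side"); b=manip.camera("top")
for n,c in (("s",a),("t",b)):
  for l in ("cup","sweet0","paddle_bar","bowl_mouth","crusher"): print(n,l,[(w(c,d["position"]).round(3),round(d["conf"],2)) for d in manip.tip_of(c,l)[:6]])
A=a["color"][150:290,190:330]; B=b["color"][170:270,180:370]
cv2.imwrite("pics/cup1.png",np.vstack([cv2.resize(A,(420,420),interpolation=2)[:, :],])[:,:,::-1])
cv2.imwrite("pics/cup1.png",np.hstack([cv2.resize(A,(400,400),interpolation=2),np.vstack([cv2.resize(B,(400,210),interpolation=2),np.zeros((190,400,3),np.uint8)])])[:,:,::-1])
```

```text
clock 19.925
joint_pos [-0.756, 0.202, 0.396, 2.186, 1.066, 1.216, -0.738]
position [0.456, -0.021, 0.264]
ft_force [1.337, -0.178, -0.14]
grip_width 0.996
grasp_force 0.0
y [0.965 0.263 0.004] z [ 0.229 -0.835 -0.5  ] grasp pt [ 0.4914 -0.1506  0.1861]
s cup [(array([ 0.513, -0.239, -0.006]), 0.8)]
s sweet0 []
s paddle_bar []
s bowl_mouth [(array([0.531, 0.204, 0.113]), 0.95)]
s crusher [(array([0.525, 0.206, 0.002]), 0.91), (array([ 0.619, -0.455, -0.   ]), 0.68), (array([ 0.616,  0.439, -0.003]), 0.54)]
t cup [(array([ 0.519, -0.234,  0.   ]), 0.89)]
t sweet0 []
t paddle_bar [(array([0.523, 0.08 , 0.077]), 0.62)]
t bowl_mouth [(array([0.524, 0.202, 0.116]), 0.8)]
t crusher [(array([0.527, 0.206, 0.004]), 0.96)]
```

View pics/cup1.png

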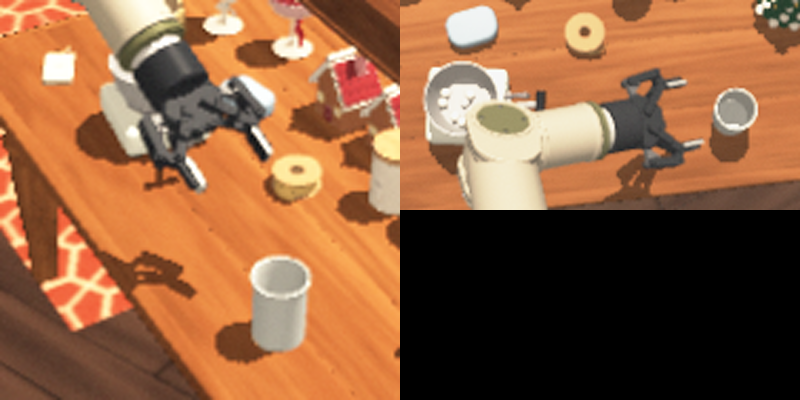

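Cup is upright and empty (around (278,305) left), and the bowl shows a cluster of about six sweets. Next: shut the fingers, turn the tool down and hover above the bar.

Run:
```python
from h import *
r=Rt(-90,90,180)
row((.48,.02,.36),r,False);row((.523,.078,.30),r,False)
```

```text
[0.138, 1.043, 0.236] [-0.0683, 0.0349, -0.0804] TCP [0.48 0.02 0.36]
[0.138, 1.043, 0.236] [0.0062, 0.0914, -0.0895] TCP [0.523 0.078 0.3  ]
```

move_arm(plan=[0.023, 0.17, 0.04, -0.03, 0.015, -0.04, 0, 0.046, 0.35, 0.08, -0.06, 0.035, -0.08, 0, 0.07, 0.52, 0.118, -0.068, 0.035, -0.08, 0, 0.092, 0.7, 0.157, -0.068, 0.035, -0.08, 0, 0.115, 0.87, 0.197, -0.068, 0.035, -0.08, 0, 0.138, 1.043, 0.236, -0.05, 0.05, -0.08, 0, 0.138, 1.043, 0.236, -0.02, 0.075, -0.085, 0, 0.138, 1.043, 0.236, 0.006, 0.091, -0.09, 0, 0.138, 1.043, 0.236, 0.006, 0.091, -0.09, 0, 0.138, 1.043, 0.236, 0.006, 0.091, -0.09, 0])

```text
clock: 21.78
position: [0.5225, 0.0774, 0.3011]
ee_rot: [0.707, 0.707, -0.0, 0.0]
ft_force: [0.4, 0.2, 0.2]
grip_width: -0.003
grasp_force: 0.0
```

Run:
```python
from h import *
st()
a=manip.camera("side"); b=manip.camera("top")
for n,c in (("s",a),("t",b)):
  for l in ("cup","paddle_bar","bowl_mouth"): print(n,l,[(w(c,d["position"]).round(3),round(d["conf"],2)) for d in manip.tip_of(c,l)[:3]])
A=a["color"][150:230,200:300]; B=b["color"][180:260,180:280]
cv2.imwrite("pics/hover.png",cv2.resize(np.hstack([A,B]),None,fx=4,fy=4,interpolation=2)[:,:,::-1])
row((.523,.077,.24),Rt(-90,90,180),False)
```

```text
clock 21.775
joint_pos [-0.633, 0.212, 0.449, 1.866, -0.102, 1.086, -0.146]
position [0.523, 0.077, 0.301]
ft_force [0.391, 0.177, 0.185]
grip_width -0.003
grasp_force 0.0
y [ 1. -0.  0.] z [ 0.    -0.001 -1.   ] grasp pt [0.5226 0.0773 0.1461]
s cup [(array([ 0.515, -0.235, -0.006]), 0.91)]
s paddle_bar [(array([0.525, 0.077, 0.072]), 0.4)]
s bowl_mouth [(array([0.527, 0.203, 0.111]), 0.76), (array([ 0.664,  0.197, -0.   ]), 0.61)]
t cup [(array([ 0.516, -0.235, -0.001]), 0.82), (array([ 0.451, -0.516, -0.001]), 0.56), (array([0.527, 0.198, 0.063]), 0.3)]
t paddle_bar []
t bowl_mouth [(array([0.525, 0.201, 0.116]), 0.88), (array([ 0.517, -0.237,  0.001]), 0.7), (array([0.618, 0.436, 0.003]), 0.26)]
[0.001, -0.0, -0.0] [-0.0009, 0.0004, 0.0612] TCP [0.523 0.077 0.24 ]
```

View pics/hover.png

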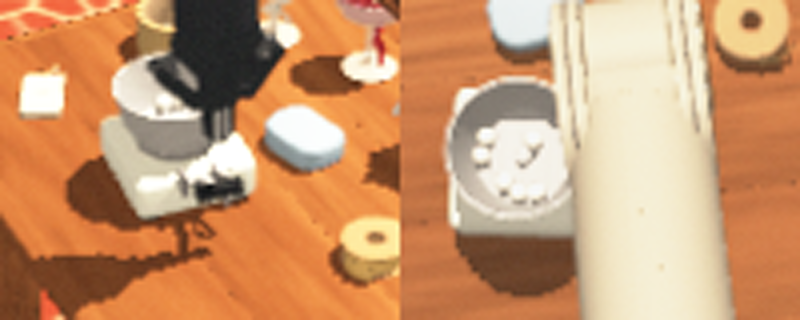

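The crops show fingers right above the bar and the sweets in the bowl. Press gently in stages.

move_arm(plan=[0, 0, 0, 0, 0, 0.025, 0, 0, 0, 0, 0, 0, 0.045, 0, 0, 0, 0, 0, 0, 0.05, 0, 0, 0, 0, 0, 0, 0.055, 0, 0, 0, 0, 0, 0, 0.06, 0, 0, 0, 0, 0, 0, 0.064, 0, 0, 0, 0, 0, 0, 0.068, 0, 0, 0, 0, 0, 0, 0.072, 0, 0, 0, 0, 0, 0, 0.072, 0, 0, 0, 0, 0, 0, 0.072, 0])

```text
clock: 23.42
position: [0.5234, 0.0771, 0.2302]
ee_rot: [0.707, 0.707, 0.001, 0.001]
ft_force: [0.1, -4.2, 6.3]
grip_width: -0.0
grasp_force: 3.0
```

```bash
cat >> h.py <<'E'
def q():
    o=manip.get_obs(); M=R.from_quat(o["ee_rot"]).as_matrix()
    t=np.array(o["position"])+manip.tip_extent*M[:,2]; s=(t[2]-.008-.045)/.060
    print("tip",t.round(4),"q from tip",round(.436-np.arcsin(s),3))
E
python3 - <<'E'
from h import *
st();q()
E
```

```text
clock 23.425
joint_pos [-0.609, 0.309, 0.432, 1.924, -0.157, 0.938, -0.103]
position [0.523, 0.077, 0.23]
ft_force [0.134, -4.222, 6.26]
grip_width -0.0
grasp_force 3.019
y [ 1.    -0.001  0.003] z [ 0.003 -0.001 -1.   ] grasp pt [0.5238 0.077  0.0752]
tip [0.5238 0.077  0.0568] q from tip 0.373
```

move_arm(plan=[0, 0, 0, 0, 0, 0.003, 0, 0, 0, 0, 0, 0, 0.006, 0, 0, 0, 0, 0, 0, 0.009, 0, 0, 0, 0, 0, 0, 0.012, 0, 0, 0, 0, 0, 0, 0.012, 0, 0, 0, 0, 0, 0, 0.012, 0])

```text
clock: 24.18
position: [0.5235, 0.0769, 0.2182]
ee_rot: [0.707, 0.707, 0.001, 0.001]
ft_force: [-1.2, -5.3, 6.8]
grip_width: 0.001
grasp_force: 3.4
```

Run:
```python
from h import *
st();q()
for n in ("side","top"):
  c=manip.camera(n); print(n,[(w(c,d["position"]).round(3),round(d["conf"],2)) for d in manip.tip_of(c,"paddle_bar")[:3]])
  if n=="side": A=c["color"][160:230,200:300]
  else: B=c["color"][185:255,170:270]
cv2.imwrite("pics/press.png",cv2.resize(np.hstack([A,B]),None,fx=4,fy=4,interpolation=2)[:,:,::-1])
```

```text
clock 24.175
joint_pos [-0.604, 0.328, 0.428, 1.932, -0.168, 0.914, -0.095]
position [0.523, 0.077, 0.218]
ft_force [-1.202, -5.349, 6.824]
grip_width 0.001
grasp_force 3.382
y [ 1.    -0.001  0.003] z [ 0.003 -0.001 -1.   ] grasp pt [0.5239 0.0768 0.0632]
tip [0.5239 0.0768 0.0448] q from tip 0.572
side [(array([0.523, 0.073, 0.041]), 0.5), (array([0.525, 0.205, 0.002]), 0.42)]
top [(array([0.523, 0.204, 0.115]), 0.19)]
```

View pics/press.png

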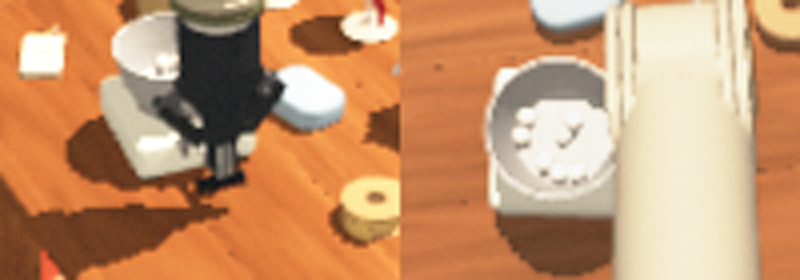

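The crops show the bar pressed low under the fingers, with the sweets still in the bowl. Tip height gives q ≈ 0.57, so I'll go 2 mm further.

move_arm(plan=[0, 0, 0, 0, 0, 0.001, 0, 0, 0, 0, 0, 0, 0.002, 0, 0, 0, 0, 0, 0, 0.002, 0, 0, 0, 0, 0, 0, 0.002, 0, 0, 0, 0, 0, 0, 0.002, 0])

```text
clock: 25.0
position: [0.5235, 0.0769, 0.2164]
ee_rot: [0.707, 0.707, 0.001, 0.001]
ft_force: [-1.2, -5.6, 9.3]
grip_width: 0.002
grasp_force: 4.3
```

Run:
```python
from h import *
st();q()
for n in ("side","side","top"):
  c=manip.camera(n)
  print([(l,w(c,d["position"]).round(3),round(d["conf"],2)) for l in ("paddle_bar","cup") for d in manip.tip_of(c,l)[:1]])
q()
```

```text
clock 25.0
joint_pos [-0.603, 0.33, 0.427, 1.933, -0.17, 0.91, -0.094]
position [0.523, 0.077, 0.216]
ft_force [-1.198, -5.575, 9.288]
grip_width 0.002
grasp_force 4.349
y [ 1.    -0.001  0.003] z [ 0.003 -0.001 -1.   ] grasp pt [0.5239 0.0768 0.0614]
tip [0.524  0.0768 0.043 ] q from tip 0.603
[('paddle_bar', array([0.522, 0.075, 0.036]), 0.36), ('cup', array([ 0.517, -0.235, -0.005]), 0.89)]
[('paddle_bar', array([0.528, 0.198, 0.062]), 0.65), ('cup', array([ 0.514, -0.236, -0.004]), 0.61)]
[('cup', array([ 0.517, -0.236,  0.001]), 0.63)]
tip [0.524  0.0768 0.043 ] q from tip 0.603
```

```bash
python3 -c "
from workcell import manip; print(manip.hand_in())"
```

```text
the job is handed in; nothing more can be done
None
```

I handed the job in at 25 s: the sweets are in the bowl, the empty tumbler stands upright where it started, and the fingers hold the paddle at about 0.60 rad (third click); the pictures showed about six sweets, but I never got an exact count.

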